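# Put the studio things back in their fitted trays

## Robot

A 6-joint arm with a two-finger parallel gripper is mounted at the origin on the work surface. World frame = base frame: x ahead of the robot, y to its left, z up, the work surface at z = 0. Lengths are in m, angles in rad, forces in N, time in s.
With the tool pointing down it reaches from about 0.275 to 0.875 m from the base axis. Payload 12.5 kg.
Tool frame: the origin (TCP) lies on the centre line of the jaws, within the pads' length; the fingertips stand r.finger_overhang ahead of it and the grasp point (between the pads) lies 3 mm ahead of it (r.finger_overhang is the distance from the TCP to the fingertips, in m); z points along the fingers, y is the direction in which the jaws open and shut (so a half turn about z gives the same grasp; the last joint's range is limited). The gripper opens to 85 mm and grips with 20 to 120 N. Pads are 22 mm wide; open, the fingers measure 114 mm over their backs; the gripper's body (76 mm by 85 mm) begins 54 mm behind the grasp point. The pads swing forward as they close: fully open they stand 13 mm farther back than shut.
Start: joints at [1.207, 0.351, 1.652, -0, 1.139, -0.085], TCP at [0.151, 0.529, 0.253] pointing down, gripper open.
Joint ranges: [-2.75, 2.75], [-0.79, 2.1], [0.01, 2.65], [-1.57, 4.71], [0.07, 3.14], [-2.87, 2.87]. Speed limits (rad/s): [2.22, 2.22, 2.79, 3.14, 3.14, 3.14].

## Interface

Orientations are given as a unit quaternion [x, y, z, w].
In Python, from cell import r, optics gives the robot as it stands. The module is installed in compiled form; this text tells all that it offers. Calls block until the motion is done:
- r.move_to(position, orientation): joint-space move of the TCP to a pose.
- r.move_linear(position, rot=None, vel=0.15): straight line of the TCP; rot=None keeps the orientation; vel is the mean speed in m/s.
- r.set_joints(angles): joint-space move.
- r.set_gripper(opening, squeeze=None): opening from 0.0 (shut) to 1.0 (fully open); squeeze is the grip in N (None keeps the last); returns when the fingers have stopped.
- r.sleep(seconds).
- r.inverse_kinematics(position, orientation): joint angles nearest the present ones, or None.
- optics.get_image(name): name is "scene" or "top" or "wrist"; returns a dict with "pixels" (480x640x3 uint8, red, green, blue), "depth" (480x640 float32, m along the optical axis (not along the pixel's ray), 0 where there is no reading), "fx", "fy", "cx", "cy" (pixels), "camera_from_world" (4x4, takes a point from world to camera coordinates); the wrist camera has in their place "mount" (4x4, takes a point from camera to tool coordinates, whose origin is the TCP and whose axes are the flange's). Camera axes: x right, y down, z forward; pixel columns grow to the right and rows downward; lengths in m; the calibration is good to about 2 mm. A picture is of the moment at which its call begins: read the wrist's pose just before it.
A pose or a line that the arm cannot do raises r.PlanningError and nothing moves.
- r.hand_in(): hands the job in, once; it reports no verdict.
Readings, each from a call of its own:
- r.current_t(): time.
- r.current_q(): joint angles.
- r.current_qvel(): joint speeds.
- r.current_effort(): joint torques, N m.
- r.current_tool_pos(): TCP position.
- r.current_ee_rot(): TCP orientation.
- r.current_contact_force(): force on the tool from outside, world axes, zero at the start.
- r.current_torque(): the same for the moment, N m.
- r.current_opening(): opening from 0.0 (shut) to 1.0 (fully open).
Only numpy, scipy, OpenCV 4.12 (cv2) and the standard library are available. Lean on these libraries where they do the work, as an engineer would, in place of code of your own. Each camera call takes 0.05 s, during which the arm holds its last target.

## Task

Clear up the painting table: put the squat jar, the slim bottle, the pencil tin and the square ink bottle each into the low wooden tray made for its shape and size (jar in the wide round dish, slim bottle in the narrow round dish, tin in the long tray, ink bottle in the square tray). Set each down gently, without dropping it, so that it stands upright (the tin lying flat, label up) fully on the tray's floor inside the rim, and leave the paint tube and the loose green jar lid where they are.

Things in the scene. Friction and masses are not known exactly. Their poses are not given: they have to be found in the camera images.
- jar_mid (a point): squat round jar, 58 mm diameter, 58 mm tall, white with a paper label and a dark lid of the same diameter (lid from 44 mm up), about 0.3 kg, standing upright. The point is on its axis, half-way up (29 mm above its underside); z up
- bottle_mid (a point): slim round amber bottle with paper label and black cap, 95 mm tall, about 0.12 kg, standing upright; body 36 mm diameter up to 66 mm, then a shoulder and a 24 mm wide cap from 76 mm up. The point is on its axis, half-way up (47.5 mm above its underside); z up
- tin_mid (a point): long flat aluminium pencil tin with a paper label on top, 130 mm long (its x axis), 36 mm wide (its y axis), 32 mm tall, about 0.14 kg, lying flat. The point is its centre, 16 mm above its underside; z up. Either end may lie either way in the tray
- ink_mid (a point): square ink bottle, body 46 x 46 mm (along its x and y axes) and 46 mm tall, paper round the sides, with a round black cap 28 mm wide on top from 46 to 64 mm, about 0.16 kg, standing upright. The point is on its axis, half-way up (32 mm above its underside); z up. Any quarter turn fits the tray
- wide_dish: wide round dish for the jar, inner diameter 78 mm, outer 90 mm. Fixed to the table, dark wood with a cork floor. Floor 4 mm thick, rim top 11 mm above the table, wall 6 mm thick. Origin at its centre, at table height; z up
- narrow_dish: narrow round dish for the slim bottle, inner diameter 56 mm, outer 68 mm. Fixed to the table, dark wood with a cork floor. Floor 4 mm thick, rim top 11 mm above the table, wall 6 mm thick. Origin at its centre, at table height; z up
- long_tray: long rectangular tray for the pencil tin, inside 150 mm (its x axis) by 54 mm (its y axis), outside 162 x 66 mm. Fixed to the table, dark wood with a cork floor. Floor 4 mm thick, rim top 11 mm above the table, wall 6 mm thick. Origin at its centre, at table height; z up
- square_tray: square tray for the ink bottle, inside 62 x 62 mm (along its x and y axes), outside 74 x 74 mm. Fixed to the table, dark wood with a cork floor. Floor 4 mm thick, rim top 11 mm above the table, wall 6 mm thick. Origin at its centre, at table height; z up
- tube_mid (a point): bystander, do not move: metal paint tube lying on the table at the far side, about 140 mm long (its x axis), 40 mm wide, 32 mm high. The point is near its middle, 16 mm up
- lid: bystander, do not move: loose green jar lid lying flat on the table, 64 mm diameter, 13 mm high, with a paper spot on top; it belongs to none of the things here. Origin at the centre of its underside
Mind the look-alikes: they are no part of the job. Leave any orange or turquoise look-alike of the long_tray alone.

How it is judged:
At the end, for the whole second after the job is handed in: Each thing rests on the floor of its own tray: height within 3 mm of seated, upright within 0.08 rad, its centre within 13 mm (jar, slim bottle), 14 mm (ink bottle) or 16 mm (tin) of the tray's centre, at rest (horizontal distance between jar_mid and wide_dish below 0.013 m and z of jar_mid in the frame of wide_dish between 0.03 and 0.036 m and angle between each of jar_mid, bottle_mid, tin_mid, ink_mid's own z axis and vertical below 0.08 rad and linear speed of each of jar, bottle, tin, ink below 0.02 m/s and angular speed of each of jar, bottle, tin, ink below 0.2 rad/s and horizontal distance between bottle_mid and narrow_dish below 0.013 m and z of bottle_mid in the frame of narrow_dish between 0.0485 and 0.0545 m and horizontal distance between tin_mid and long_tray below 0.016 m and z of tin_mid in the frame of long_tray between 0.017 and 0.023 m and horizontal distance between ink_mid and square_tray below 0.014 m and z of ink_mid in the frame of square_tray between 0.033 and 0.039 m); the robot touches nothing.
It fails at once if the jar, slim bottle, tin or ink bottle is dropped (falls freely from more than about 30 mm) ((linear speed of jar above 0.8 m/s and contact force between the fingers and jar below 0.01 N) or (linear speed of bottle above 0.8 m/s and contact force between the fingers and bottle below 0.01 N) or (linear speed of tin above 0.8 m/s and contact force between the fingers and tin below 0.01 N) or (linear speed of ink above 0.8 m/s and contact force between the fingers and ink below 0.01 N)).
It fails at once if the paint tube is moved by more than 20 mm (distance of tube_mid from where it was at the start of the episode above 0.02 m).
It fails at once if the loose green lid is moved by more than 20 mm (distance of lid from where it was at the start of the episode above 0.02 m).
It also fails if it takes over 104 s, if anything falls off the work surface, if the arm or the gripper's body presses on something with over 40 N, if the wrist force passes 120 N, or if a joint passes its speed limit or range.

## Working session

There is one attempt and no reset: what is moved stays moved. The work goes in short steps, each a Python script; the robot and the scene stay as the last script left them, time stands still between calls to the robot, and variables do not carry over. Pictures are saved under pics/ and viewed, and the job is handed in when it is done.

```bash
mkdir -p pics
cat > h.py <<'E'
from cell import r, optics
import numpy as np, cv2
def snap(n,f):
    im=optics.get_image(n); cv2.imwrite('pics/%s.png'%f,im['pixels'][:,:,::-1]); np.savez('pics/%s.npz'%f,**{k:v for k,v in im.items()}); return im
def world(im,T=None):
    T=np.linalg.inv(im['camera_from_world']) if T is None else T
    v,u=np.mgrid[:480,:640]; d=im['depth']
    P=np.stack([(u-im['cx'])/im['fx']*d,(v-im['cy'])/im['fy']*d,d,np.ones_like(d)],-1)
    return (P@T.T)[...,:3]
E
python3 - <<'E'
from h import *
for n in('scene','top'):
    im=snap(n,n+'0'); print(n,im['fx'],np.linalg.inv(im['camera_from_world']).round(3).tolist())
print(r.current_t(),r.finger_overhang,r.current_ee_rot())
E
```

```text
scene 536.9037500274026 [[0.767, 0.362, -0.53, 1.157], [0.641, -0.403, 0.653, -0.72], [0.023, -0.841, -0.541, 0.729], [0.0, 0.0, 0.0, 1.0]]
top 522.5375902693357 [[0.013, -0.992, 0.126, 0.313], [-1.0, -0.013, 0.006, 0.094], [-0.005, -0.126, -0.992, 1.646], [0.0, 0.0, 0.0, 1.0]]
0.1 0.022 [ 1.38958843e-01  9.90298024e-01 -5.01188456e-04 -1.10351834e-04]
```

View pics/scene0.png

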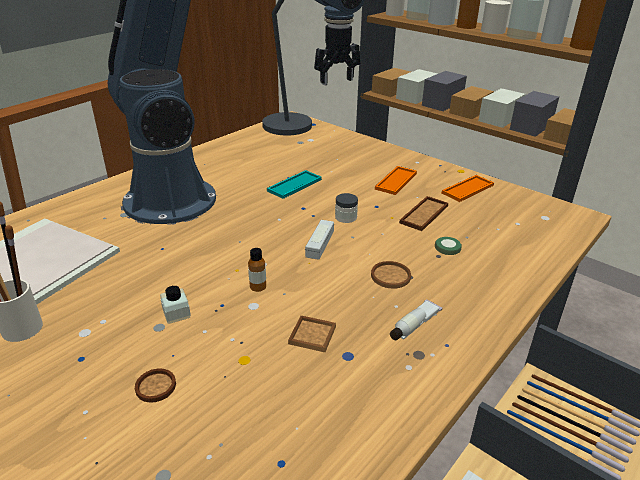

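View pics/top0.png

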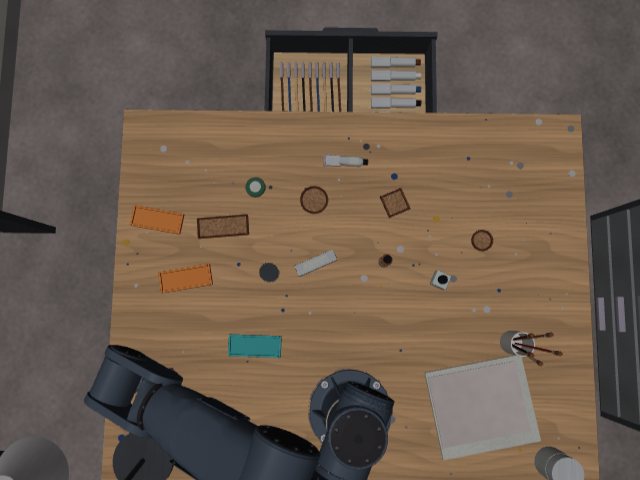

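```bash
cat > loc.py <<'E'
import numpy as np, cv2
from h import world
im=dict(np.load('pics/top0.npz')); W=world(im)
print('table z',np.median(W[300:330,300:400,2]),W[300:330,300:400,2].std())
seeds=dict(tube=(346,161),lid=(256,187),wide=(314,200),long=(223,226),square=(395,203),narrow=(482,240),jar=(269,272),tin=(316,263),bottle=(386,260),ink=(442,280))
for n,(u,v) in seeds.items():
    a=30; S=W[v-a:v+a,u-a:u+a]; z=S[...,2]
    m=((z>0.005)&(z<.12)).astype(np.uint8)
    k,lab,st,c=cv2.connectedComponentsWithStats(m)
    i=1+np.argmin([np.hypot(*(c[j]-a))-.01*st[j,4] for j in range(1,k)]) if k>1 else 0
    p=S[lab==i]; zt=np.percentile(p[:,2],95)
    if n in('jar','bottle','ink','tin','tube'): p=p[p[:,2]>zt-.012]
    rc=cv2.minAreaRect((p[:,:2]*1000).astype(np.float32))
    print(n,len(p),'ztop',zt.round(4),'mean',p[:,:2].mean(0).round(4),'rect',np.round(rc[0],1),np.round(rc[1],1),round(rc[2],1))
c=cv2.resize(im['pixels'][140:310,120:520,::-1],None,fx=2,fy=2,interpolation=cv2.INTER_CUBIC); cv2.imwrite('pics/topz.png',c)
E
python3 loc.py
```

```text
table z -0.00038358335821142564 0.12000043386709787
tube 215 ztop 0.0348 mean [ 0.7772 -0.0014] rect [777.3  13.2] [128.2  30.4] 88.4
lid 313 ztop 0.0193 mean [0.6922 0.3062] rect [695.  305.7] [66. 65.] 17.1
wide 347 ztop 0.0148 mean [0.6558 0.1159] rect [657.7 117.5] [ 90.1 102.6] 82.3
long 515 ztop 0.016 mean [0.5651 0.4042] rect [567.5 407.2] [ 74.  167.1] 5.4
square 351 ztop 0.0164 mean [ 0.6483 -0.1414] rect [ 648.3 -140.2] [88.6 92.7] 30.9
narrow 231 ztop 0.016 mean [ 0.5308 -0.415 ] rect [ 529.9 -414. ] [67. 69.] 1.3
jar 271 ztop 0.0633 mean [0.418  0.2517] rect [417.7 252.4] [54.7 55.9] 47.1
tin 454 ztop 0.038 mean [0.4508 0.1085] rect [450.5 109.2] [ 36.4 129.2] 24.3
bottle 50 ztop 0.0985 mean [ 0.4591 -0.1052] rect [ 458.3 -106. ] [20.6 22.4] 4.4
ink 70 ztop 0.0668 mean [ 0.4028 -0.2761] rect [ 402.9 -273.1] [27.  32.9] 14.8
```

View pics/topz.png

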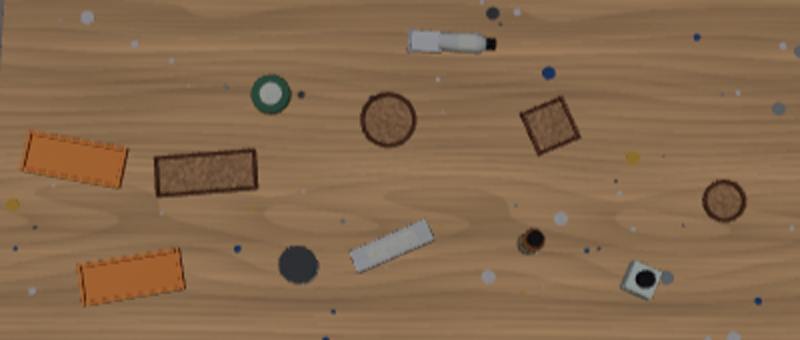

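```bash
cat > ortho.py <<'E'
import numpy as np, cv2
def ortho(im,c,z,h=80,s=.5,T=None):
    # rectify to plane z, 1px = s mm; row: x decreasing, col: y decreasing
    n=int(2*h/s); i=np.arange(n)
    X=c[0]+(h-i*s)/1000; Y=c[1]+(h-i*s)/1000
    XX,YY=np.meshgrid(X,Y,indexing='ij')
    T=im['camera_from_world'] if T is None else T
    P=np.stack([XX,YY,np.full_like(XX,z),np.ones_like(XX)],-1)@T.T
    u=P[...,0]/P[...,2]*im['fx']+im['cx']; v=P[...,1]/P[...,2]*im['fy']+im['cy']
    return cv2.remap(im['pixels'],u.astype(np.float32),v.astype(np.float32),cv2.INTER_CUBIC)
E
python3 - <<'E'
from ortho import *
seeds=dict(wide=(.656,.116),long=(.5655,.405),square=(.648,-.141),narrow=(.5305,-.415),jar=(.418,.252),tin=(.4505,.109),ink=(.403,-.275),bottle=(.459,-.105),lid=(.694,.306))
zs=dict(jar=.058,tin=.032,ink=.064,bottle=.095,lid=.013)
rows=[]
for cam in('top','scene'):
    im=dict(np.load(f'pics/{cam}0.npz')); o=[]
    for n,c in seeds.items():
        a=ortho(im,c,zs.get(n,.011),90,1.)
        o.append(a)
        if n in('wide','long','square','narrow'):
            g=cv2.cvtColor(a,cv2.COLOR_RGB2GRAY)
            m=(g<75).astype(np.uint8)
            k,lab,st,_=cv2.connectedComponentsWithStats(m); i=1+np.argmax(st[1:,4])
            pts=np.argwhere(lab==i)[:,::-1].astype(np.float32)
            rc=cv2.minAreaRect(pts); cc=cv2.minEnclosingCircle(pts)
            f=lambda p:((c[0]+.09-p[1]/1000).round(4),(c[1]+.09-p[0]/1000).round(4))
            print(cam,n,f(np.array(rc[0])),np.round(rc[1],1),round(rc[2],1),'circ',f(np.array(cc[0])),round(cc[1],1))
    rows.append(np.vstack([np.hstack(o[:4]),np.hstack(o[4:8])]))
cv2.imwrite('pics/orth.png',cv2.resize(np.vstack(rows),None,fx=.83,fy=.83)[:,:,::-1])
E
```

```text
top wide (np.float64(0.655), np.float64(0.1175)) [90. 89.] 90.0 circ (np.float64(0.6549), np.float64(0.1192)) 46.6
top long (np.float64(0.5655), np.float64(0.4053)) [ 68.1 163.7] 84.6 circ (np.float64(0.5659), np.float64(0.4057)) 86.4
top square (np.float64(0.6486), np.float64(-0.1395)) [77.1 76.6] 66.4 circ (np.float64(0.6478), np.float64(-0.1398)) 52.3
top narrow (np.float64(0.5305), np.float64(-0.413)) [66.5 69.3] 45.0 circ (np.float64(0.531), np.float64(-0.4131)) 35.1
scene wide (np.float64(0.6576), np.float64(0.1115)) [89.6 97.7] 43.5 circ (np.float64(0.6582), np.float64(0.1112)) 49.5
scene long (np.float64(0.5692), np.float64(0.3986)) [ 71.4 172.4] 84.7 circ (np.float64(0.5695), np.float64(0.398)) 92.1
scene square (np.float64(0.6514), np.float64(-0.1452)) [75.4 82.1] 66.3 circ (np.float64(0.6515), np.float64(-0.145)) 53.8
scene narrow (np.float64(0.5346), np.float64(-0.4168)) [65.7 74.2] 26.6 circ (np.float64(0.5345), np.float64(-0.4167)) 37.2
```

View pics/orth.png

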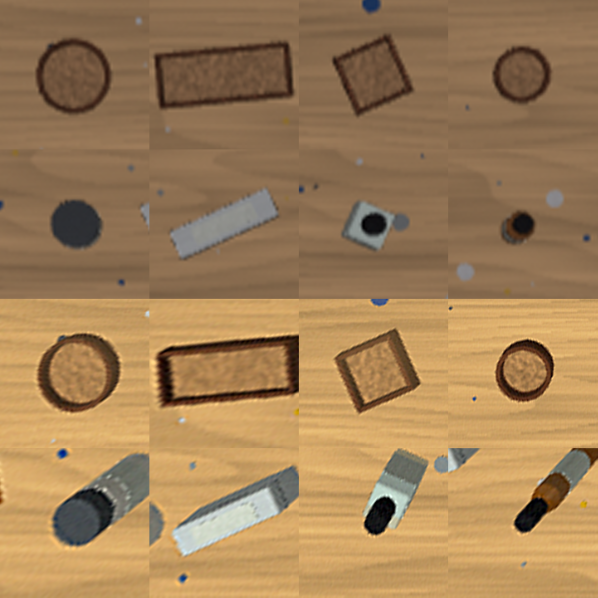

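```bash
cat >> h.py <<'E'
from scipy.spatial.transform import Rotation as Ro
from ortho import ortho
def quat(a): # a: jaw axis angle (rad, world)
    return [np.cos((a+np.pi/2)/2),np.sin((a+np.pi/2)/2),0,0]
def toolT():
    T=np.eye(4); T[:3,:3]=Ro.from_quat(r.current_ee_rot()).as_matrix(); T[:3,3]=r.current_tool_pos(); return T
def wsnap(f):
    T=toolT(); im=snap('wrist',f); return im, T@im['mount']   # world from camera
E
python3 - <<'E'
from h import *
im,T=wsnap('w0'); print(im['mount'].round(3).tolist(),im['fx'],im['cx'],im['cy'])
c=(.418,.252); t=np.arctan2(c[1],c[0])
t0=r.current_t()
r.move_to([.40,.19,.26],quat(np.arctan2(.19,.40))); print(r.current_t()-t0,r.current_q().round(2) if hasattr(r.current_q(),'round') else r.current_q())
im,T=wsnap('w1'); np.save('pics/w1T.npy',T); print(T.round(3).tolist())
E
```

```text
[[-0.001, -0.947, -0.322, 0.083], [1.0, -0.001, -0.001, 0.0], [0.0, -0.322, 0.947, -0.121], [0.0, 0.0, 0.0, 1.0]] 335.1708840457403 326.1399144885484 241.64272789978537
1.55 [ 0.34  0.15  1.9   0.    1.09 -0.11]
[[0.903, 0.406, 0.139, 0.364], [0.429, -0.855, -0.29, 0.265], [0.0, 0.322, -0.947, 0.381], [0.0, 0.0, 0.0, 1.0]]
```

View pics/w1.png

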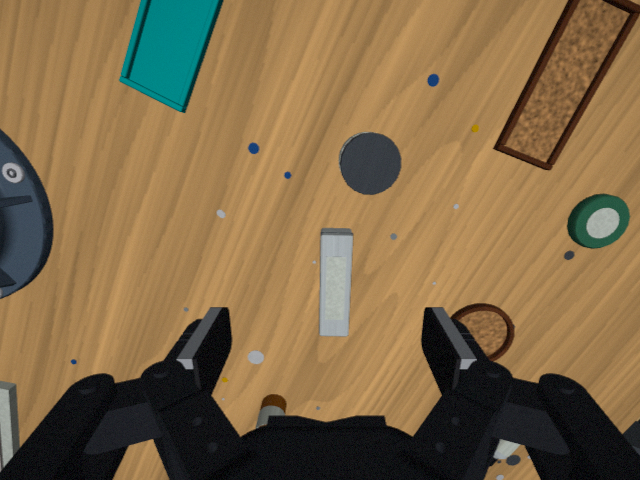

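```bash
cat >> h.py <<'E'
def fit(im,Twc,c,z,maskf,h=80,s=.5,name=None):
    a=ortho(im,c,z,h,s,np.linalg.inv(Twc))
    m=maskf(cv2.cvtColor(a,cv2.COLOR_RGB2HSV).astype(int)).astype(np.uint8)
    m=cv2.morphologyEx(m,cv2.MORPH_OPEN,np.ones((3,3),np.uint8))
    k,lab,st,cen=cv2.connectedComponentsWithStats(m); i=1+np.argmax(st[1:,4])
    pts=np.argwhere(lab==i).astype(np.float32)
    xy=np.stack([c[0]*1000+h-pts[:,0]*s,c[1]*1000+h-pts[:,1]*s],1).astype(np.float32)
    rc=cv2.minAreaRect(xy)
    if name:
        b=a.copy(); b[lab==i]=b[lab==i]//2+np.array([0,127,0],np.uint8); cv2.imwrite('pics/%s.png'%name,np.hstack([a,b])[:,:,::-1])
    return np.round(rc[0],1),np.round(rc[1],1),round(rc[2],1),xy.mean(0).round(1),cv2.minEnclosingCircle(xy)
E
python3 - <<'E'
from h import *
im=dict(np.load('pics/w1.npz')); T=np.load('pics/w1T.npy')
print('jar',fit(im,T,(.418,.252),.058,lambda h:h[...,2]<90,50,name='f_jar'))
print('tin',fit(im,T,(.4505,.109),.032,lambda h:h[...,1]<60,90,name='f_tin'))
print('wide',fit(im,T,(.656,.116),.011,lambda h:h[...,2]<110,60,name='f_wide'))
W=world(im,T); 
for c,n in(((.418,.252),'jar'),((.4505,.109),'tin')):
    m=(np.hypot(W[...,0]-c[0],W[...,1]-c[1])<.08)&(W[...,2]>.027)&(W[...,2]<.07)
    p=W[m]; zt=np.percentile(p[:,2],90); p=p[p[:,2]>zt-.008]; print(n,zt,p.mean(0).round(4),cv2.minAreaRect((p[:,:2]*1000).astype(np.float32)))
E
```

```text
jar (array([415.2, 254. ]), array([56. , 57.5]), 90.0, array([415.3, 254.1], dtype=float32), ((415.2475280761719, 254.3382568359375), 29.147626876831055))
tin (array([446.7, 115.2]), array([ 36., 137.]), 24.3, array([446.8, 115. ], dtype=float32), ((446.5, 115.0), 69.80876922607422))
wide (array([656.2, 111.2]), array([109.5, 119.5]), 90.0, array([650.2,  96.6], dtype=float32), ((660.5765380859375, 100.42987823486328), 70.72209167480469))
jar 0.05929378323532205 [0.4157 0.2548 0.0583] ((416.3276062011719, 254.4645233154297), (57.080970764160156, 57.01387023925781), 70.65975189208984)
tin 0.033555420587417985 [0.4468 0.116  0.0325] ((448.8301086425781, 111.79374694824219), (36.010658264160156, 129.5885009765625), 24.259292602539062)
```

Run:
```python
from h import *
for i,p in enumerate([(.60,.0,.32),(.52,-.34,.32)]):
    r.move_to(list(p),quat(np.arctan2(p[1],p[0])))
    im,T=wsnap('v%d'%i); np.save('pics/v%dT.npy'%i,T)
print(r.current_t())
cv2.imwrite('pics/v.png',np.hstack([cv2.resize(cv2.imread('pics/v%d.png'%i),(400,300)) for i in(0,1)]))
```

```text
4.2583
```

View pics/v.png

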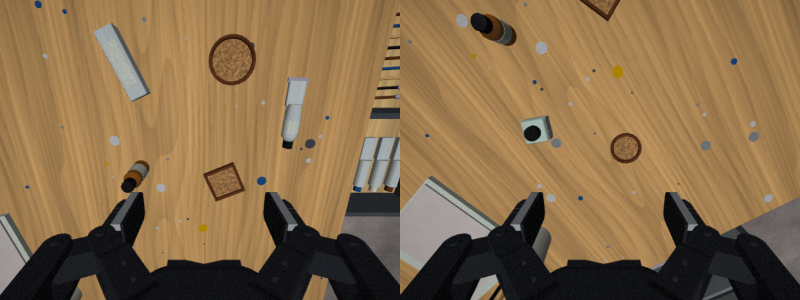

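Run:
```python
from h import *
V=[(dict(np.load(f'pics/v{i}.npz')),np.load(f'pics/v{i}T.npy')) for i in(0,1)]
dk=lambda h:h[...,2]<100
fl=lambda h:h[...,2]<115
for n,i,c,z,f,hh in [('wide',0,(.656,.116),.011,dk,60),('square',0,(.65,-.141),.011,dk,60),('narrow',1,(.531,-.414),.011,dk,50),
   ('tin',0,(.4495,.111),.032,lambda h:h[...,1]<60,90),
   ('inkcap',1,(.403,-.275),.064,lambda h:h[...,2]<60,40),('inkbody',1,(.403,-.275),.046,lambda h:(h[...,1]<70),45),
   ('bcap0',0,(.459,-.105),.095,lambda h:h[...,2]<50,35),('bcap1',1,(.459,-.105),.095,lambda h:h[...,2]<50,35)]:
    q=fit(V[i][0],V[i][1],c,z,f,hh,name='f_'+n); print(n,*q[:4],np.round(q[4][0],1),round(q[4][1],1))
for n,i,c,lo,hi in[('tin',0,(.4495,.111),.027,.04),('inkcap',1,(.403,-.275),.055,.075),('inkall',1,(.403,-.275),.042,.05),('bcap0',0,(.459,-.105),.085,.1),('bcap1',1,(.459,-.105),.085,.1),
  ('wide',0,(.656,.116),.008,.015),('square',0,(.65,-.141),.008,.015),('narrow',1,(.531,-.414),.008,.015)]:
    W=world(*V[i]); m=(np.hypot(W[...,0]-c[0],W[...,1]-c[1])<.08)&(W[...,2]>lo)&(W[...,2]<hi)
    p=W[m]; print('D',n,p.mean(0).round(4),cv2.minAreaRect((p[:,:2]*1000).astype(np.float32)))
I=[cv2.resize(cv2.imread(f'pics/f_{n}.png'),(400,200)) for n in('wide','square','narrow','inkcap','inkbody','bcap0')]
cv2.imwrite('pics/fits.png',np.vstack([np.hstack(I[k:k+2]) for k in(0,2,4)]))
```

```text
wide [652.2 119.5] [88.  88.5] 90.0 [653.6 120.6] [653.3 120.3] 46.1
square [ 645.3 -136.7] [74.  77.7] 23.5 [ 644.6 -136.2] [ 645.5 -136.5] 52.2
narrow [ 529.  -412.2] [67.5 66. ] 90.0 [ 528.3 -413.1] [ 529.1 -412.2] 34.3
tin [452.8 111.9] [ 42.1 130.2] 24.3 [452.8 111.5] [452.5 111.8] 67.3
inkcap [ 404.1 -275.1] [32.1 26.4] 8.1 [ 403.9 -275.1] [ 404. -275.] 16.2
inkbody [ 407.5 -275.3] [49.6 55.9] 66.2 [ 409.4 -275.1] [ 407.5 -275.2] 36.1
bcap0 [460.5 -99.5] [32.9 22.8] 49.8 [460.7 -99.5] [460.8 -99.8] 16.6
bcap1 [ 460.3 -108.4] [22.6 31.9] 36.9 [ 460.1 -108.2] [ 460.5 -108.2] 16.1
D tin [0.4495 0.1141 0.0322] ((449.5491638183594, 111.33084106445312), (36.738685607910156, 129.94569396972656), 24.16441535949707)
D inkcap [ 0.4027 -0.2752  0.0636] ((401.8951416015625, -274.91143798828125), (26.73603057861328, 27.30656623840332), 57.34605026245117)
D inkall [ 0.4066 -0.2748  0.0459] ((401.75323486328125, -275.59576416015625), (46.37748336791992, 45.748756408691406), 66.14726257324219)
D bcap0 [ 0.459  -0.1018  0.094 ] ((457.8427734375, -103.3744888305664), (23.144079208374023, 23.104951858520508), 69.41217041015625)
D bcap1 [ 0.4591 -0.1059  0.0941] ((458.03314208984375, -104.67962646484375), (23.00727081298828, 23.75894546508789), 38.20089340209961)
D wide [0.653  0.1217 0.011 ] ((652.7581787109375, 119.8023910522461), (88.84393310546875, 88.14893341064453), 0.5146970152854919)
D square [ 0.6461 -0.1371  0.0111] ((646.3968505859375, -138.4227294921875), (73.82929229736328, 74.585693359375), 23.69805145263672)
D narrow [ 0.5296 -0.4124  0.0109] ((528.9296875, -413.6080322265625), (66.63011169433594, 66.49359130859375), 58.80363845825195)
```

View pics/fits.png

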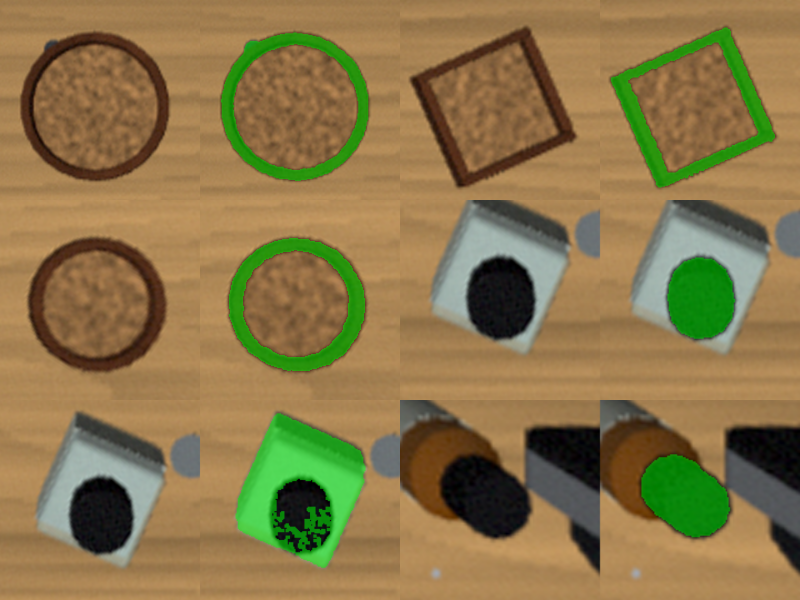

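```bash
cat >> h.py <<'E'
def chk(s): print(s,'t',round(r.current_t(),2),'open',round(r.current_opening(),3),'tcp',np.round(r.current_tool_pos(),4),'F',np.round(r.current_contact_force(),1),flush=True)
def pick(xy,jaw,zg,up=.18,sq=40):
    q=quat(np.deg2rad(jaw))
    r.move_to([*xy,up],q); r.set_gripper(1.0)
    r.move_linear([*xy,zg+.02],vel=.25); r.move_linear([*xy,zg],vel=.1)
    chk('pre'); r.set_gripper(0.0,sq); chk('grip')
    r.move_linear([*xy,zg+.02],vel=.1); r.move_linear([*xy,up],vel=.25); chk('lift')
def place(xy,jaw,zg,up=.18):
    q=quat(np.deg2rad(jaw))
    r.move_to([*xy,up],q); chk('over'); z=zg+.0045
    r.move_linear([*xy,z+.025],vel=.25); f0=np.array(r.current_contact_force())
    r.move_linear([*xy,z+.003],vel=.06)
    for dz in(.0015,0.,-.0015,-.003):
        r.move_linear([*xy,z+dz],vel=.03); r.sleep(.05)
        if r.current_contact_force()[2]-f0[2]>3: break
    chk('down')
def release(up=.18,w=1.0):
    r.set_gripper(w); chk('open'); p=r.current_tool_pos(); r.move_linear([p[0],p[1],up],vel=.25); chk('clear')
E
python3 - <<'E'
from h import *
pick((.402,-.275),-23.85,.037)
im,T=wsnap('g_ink')
E
```

```text
pre t 6.27 open 1.001 tcp [ 0.4023 -0.2752  0.0376] F [0.1 0.3 0. ]
grip t 6.72 open 0.533 tcp [ 0.4022 -0.2752  0.0376] F [-1.1  1.4  7.2]
lift t 7.71 open 0.531 tcp [ 0.4015 -0.2746  0.1787] F [-0.4  0.6 -1.8]
```

View pics/g_ink.png

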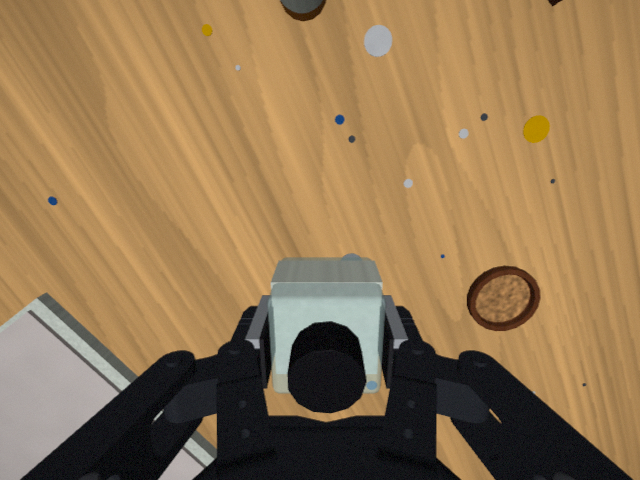

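The ink bottle is held squarely between the pads (cap at about (327,365)). Next I'll place it.

Run:
```python
from h import *
place((.646,-.138),23.7,.037)
im,T=wsnap('p_ink')
```

```text
over t 8.84 open 0.532 tcp [ 0.6451 -0.1389  0.1795] F [ 0.5  0.4 -1.2]
down t 10.86 open 0.528 tcp [ 0.6462 -0.1381  0.0416] F [-5.5  1.7 14.5]
```

View pics/p_ink.png

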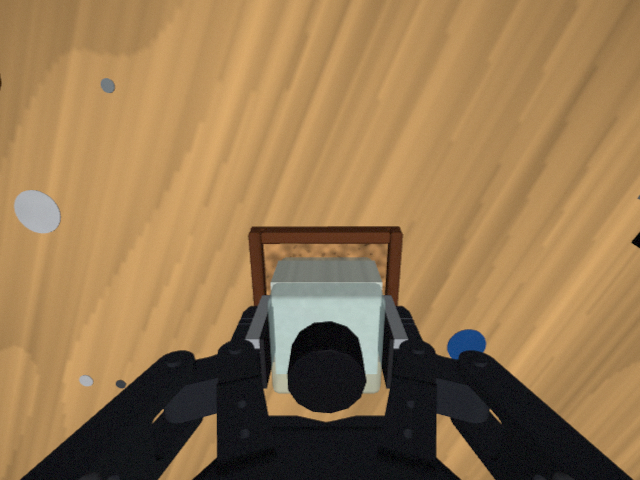

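The bottle sits inside the rim (rim at rows 228–300, bottle front edge at row 260) and has floor contact. I'll release it and pick up the slim bottle.

Run:
```python
from h import *
release(.2)
im,T=wsnap('a_ink')
W=world(im,T)
def D(c,lo,hi,rad=.06):
    m=(np.hypot(W[...,0]-c[0],W[...,1]-c[1])<rad)&(W[...,2]>lo)&(W[...,2]<hi); p=W[m]; print(lo,len(p),p.mean(0).round(4),cv2.minAreaRect((p[:,:2]*1000).astype(np.float32)))
D((.646,-.138),.064,.072,.03);D((.646,-.138),.047,.053);D((.646,-.138),.008,.0125)
pick((.458,-.104),-12.8,.050,up=.2)
wsnap('g_bot')
```

```text
open t 11.39 open 1.002 tcp [ 0.646  -0.138   0.0398] F [-0.1  0.2 -0.1]
clear t 12.18 open 0.997 tcp [ 0.6453 -0.1378  0.1984] F [ 0.7 -0.1 -0.7]
0.064 933 [ 0.6464 -0.1378  0.0682] ((646.5490112304688, -138.3641815185547), (27.14653205871582, 27.157150268554688), 41.263671875)
0.047 1751 [ 0.6451 -0.1348  0.0501] ((646.6615600585938, -138.5123748779297), (45.862586975097656, 46.593238830566406), 23.417905807495117)
0.008 1402 [ 0.6425 -0.13    0.011 ] ((646.2326049804688, -138.55499267578125), (74.18421173095703, 73.98290252685547), 23.759342193603516)
pre t 14.25 open 1.001 tcp [ 0.4584 -0.1041  0.0508] F [ 0.4 -0.3 -0.6]
grip t 14.76 open 0.412 tcp [ 0.4582 -0.1041  0.0505] F [-2.2  0.4  5.4]
lift t 15.78 open 0.409 tcp [ 0.4574 -0.1038  0.1987] F [-1.6 -0.1 -2. ]
```

View pics/a_ink.png

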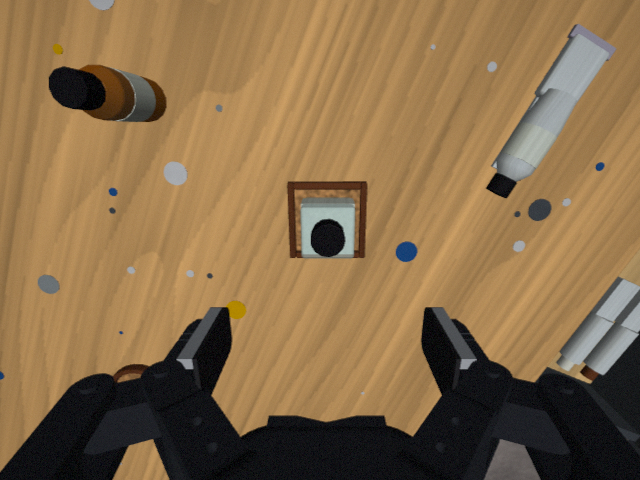

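View pics/g_bot.png

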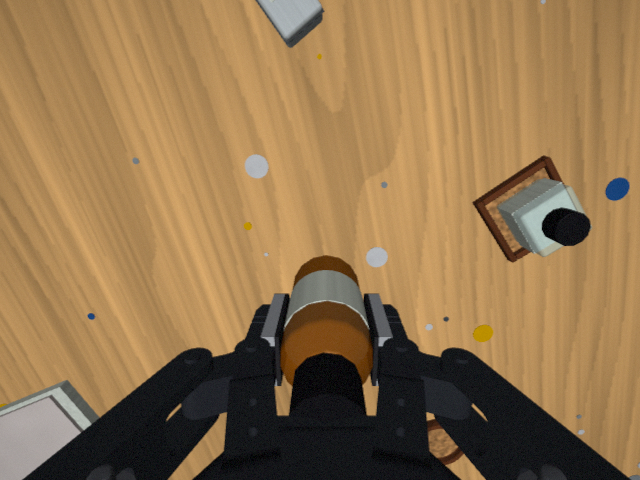

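The ink bottle is within 1 mm of its tray centre, upright at (328,237). The slim bottle is held upright at about (327,330).

Run:
```python
from h import *
place((.529,-.4135),-38,.050,up=.2)
wsnap('p_bot')
```

```text
over t 17.03 open 0.406 tcp [ 0.5292 -0.4123  0.1997] F [-0.1  0.  -1.5]
down t 19.08 open 0.413 tcp [ 0.5291 -0.4136  0.0545] F [-4.7  3.  11.8]
```

View pics/p_bot.png

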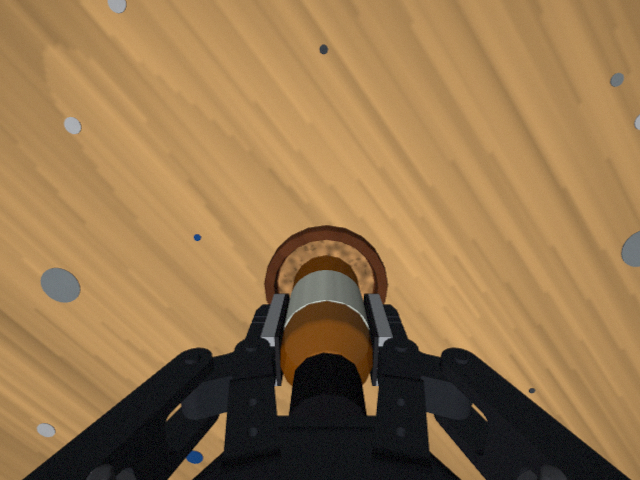

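The bottle is on the cork, inside the rim (front edge (325,258), rim front row 228). I'll release it, then pick up the tin.

```bash
cat >> h.py <<'E'
def D(W,c,lo,hi,rad=.06):
    m=(np.hypot(W[...,0]-c[0],W[...,1]-c[1])<rad)&(W[...,2]>lo)&(W[...,2]<hi); p=W[m]; print(lo,len(p),p.mean(0).round(4),cv2.minAreaRect((p[:,:2]*1000).astype(np.float32)))
E
python3 - <<'E'
from h import *
release(.2)
im,T=wsnap('a_bot'); W=world(im,T); c=(.529,-.4135)
D(W,c,.092,.105);D(W,c,.008,.0125)
pick((.449,.1115),24.2,.032,up=.2)
wsnap('g_tin')
E
```

```text
open t 19.68 open 0.999 tcp [ 0.529  -0.4135  0.0529] F [ 0.4 -1.1 -0.1]
clear t 20.43 open 0.999 tcp [ 0.5284 -0.413   0.1985] F [0.6 0.1 0.2]
0.092 903 [ 0.5296 -0.4127  0.099 ] ((529.0404663085938, -413.51385498046875), (23.170494079589844, 23.01497459411621), 74.44928741455078)
0.008 972 [ 0.5354 -0.4053  0.0109] ((532.0162963867188, -410.6056213378906), (59.30574035644531, 66.96512603759766), 51.35640335083008)
pre t 23.7 open 0.998 tcp [0.4493 0.1116 0.0327] F [ 0.7 -0.2 -0.6]
grip t 24.22 open 0.41 tcp [0.4492 0.1116 0.0325] F [-1.9 -1.   6. ]
lift t 25.31 open 0.411 tcp [0.4483 0.1114 0.1986] F [-0.   0.3 -0.8]
```

View pics/a_bot.png

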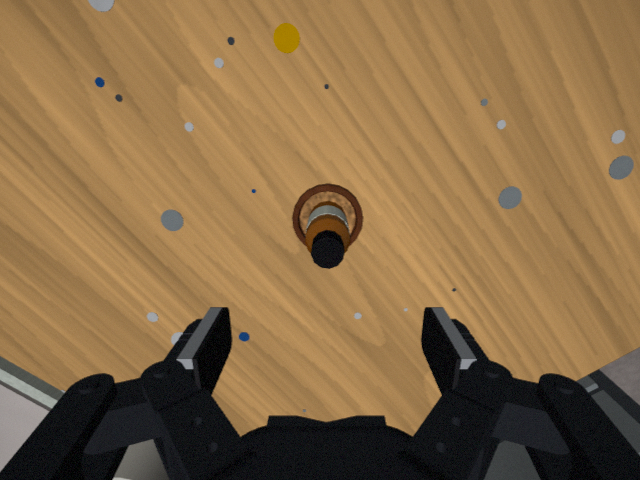

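View pics/g_tin.png

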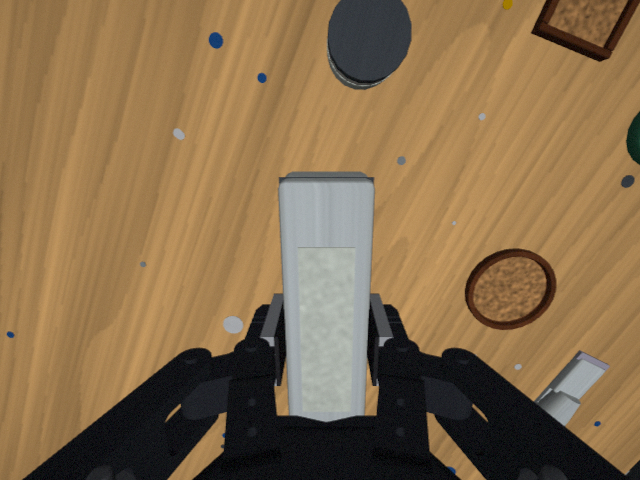

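The slim bottle stands at its dish centre ((327,248), cap at the nominal spot). The tin is held straight, label up. I'll take one look at the long tray on the way.

Run:
```python
from h import *
r.move_to([.555,.27,.26],quat(np.deg2rad(5.4)))
im,T=wsnap('look_long'); W=world(im,T); D(W,(.565,.406),.008,.0125,.1)
p=W[(np.hypot(W[...,0]-.555,W[...,1]-.27)<.12)&(W[...,2]>.2)&(W[...,2]<.3)]
print(r.current_t())
```

```text
0.008 2084 [0.5654 0.3916 0.011 ] ((564.4226684570312, 396.9841003417969), (66.06607055664062, 138.53347778320312), 5.4029316902160645)
26.225
```

View pics/look_long.png

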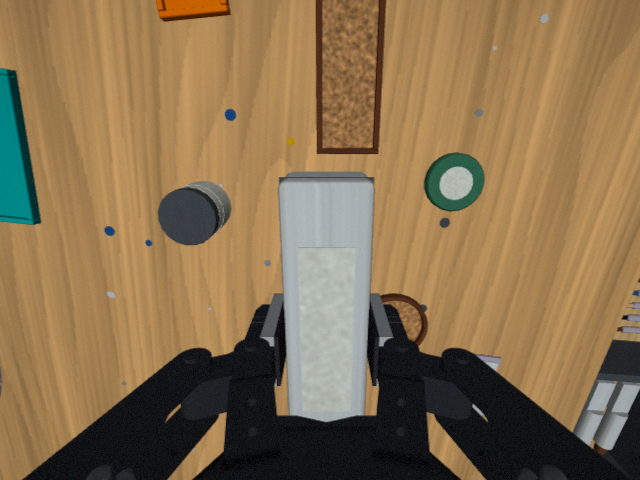

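The near end of the tray (row 152) is visible, so the tray centre is about (0.564, 0.408) with the jaw at 5.4°.

Run:
```python
from h import *
place((.564,.408),5.4,.032,up=.2)
wsnap('p_tin')
```

```text
over t 26.88 open 0.41 tcp [0.564  0.4075 0.1997] F [ 0.7  0.  -0.2]
down t 28.99 open 0.41 tcp [0.5641 0.408  0.0365] F [-5.3 -2.7 13.2]
```

View pics/p_tin.png

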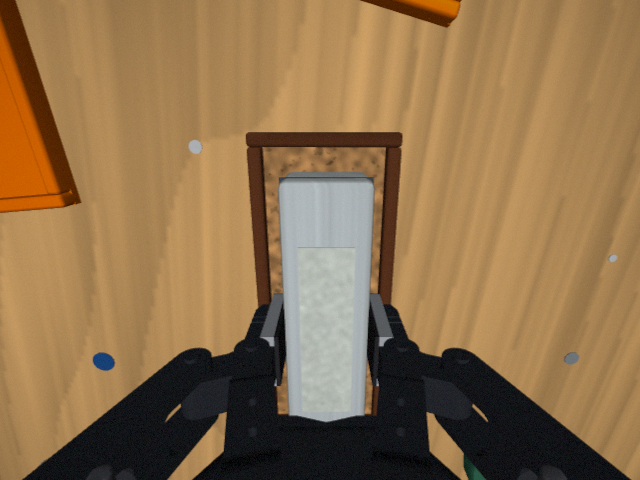

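The tin is on the tray floor with even side gaps (tin front row 175, rim rows 133–147). I'll release it and go for the jar.

Run:
```python
from h import *
release(.2)
im,T=wsnap('a_tin'); W=world(im,T); c=(.564,.408)
D(W,c,.032,.042,.09);D(W,c,.008,.0125,.1)
pick((.416,.2545),31.5,.036,up=.2)
wsnap('g_jar')
```

```text
open t 29.59 open 1.0 tcp [0.564  0.408  0.0349] F [ 0.6 -0.   0.2]
clear t 30.4 open 1.0 tcp [0.5634 0.4076 0.1984] F [-0.4  0.5 -1.2]
0.032 5750 [0.5639 0.413  0.0364] ((564.3851928710938, 407.70172119140625), (36.06403732299805, 129.59060668945312), 5.47719144821167)
0.008 2634 [0.5616 0.4215 0.0111] ((563.1519775390625, 408.699462890625), (66.2094955444336, 161.1977081298828), 5.336101531982422)
pre t 32.6 open 0.996 tcp [0.4162 0.2546 0.0366] F [0.4 0.  0.6]
grip t 32.98 open 0.668 tcp [0.4162 0.2546 0.0368] F [-2.2 -0.8  9.3]
lift t 34.05 open 0.667 tcp [0.4153 0.2542 0.1986] F [ 0.6 -0.3 -3.9]
```

View pics/a_tin.png

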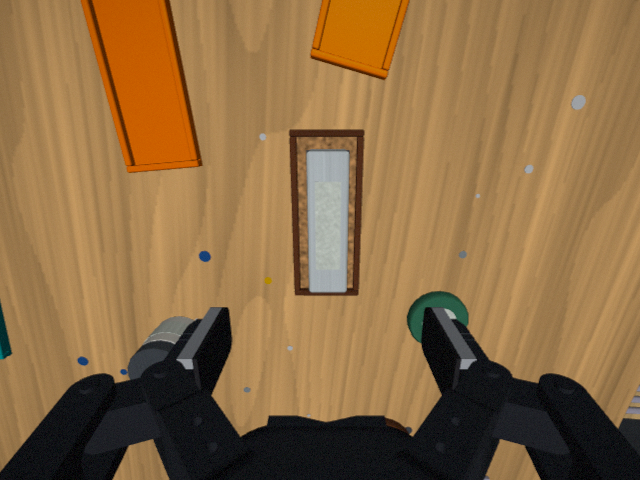

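View pics/g_jar.png

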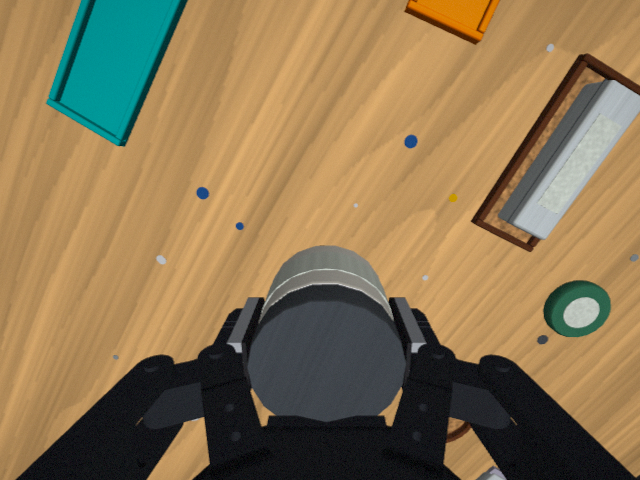

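The tin is centred within about 2 mm in the tray. The jar is held upright at (327,345). Now I'll place the jar.

Run:
```python
from h import *
place((.653,.1195),10.4,.036,up=.2)
wsnap('p_jar')
```

```text
over t 35.16 open 0.675 tcp [0.6521 0.1204 0.1995] F [-0.   1.1 -2.7]
down t 36.97 open 0.671 tcp [0.6533 0.1195 0.041 ] F [-1.3  0.4  4.1]
```

View pics/p_jar.png

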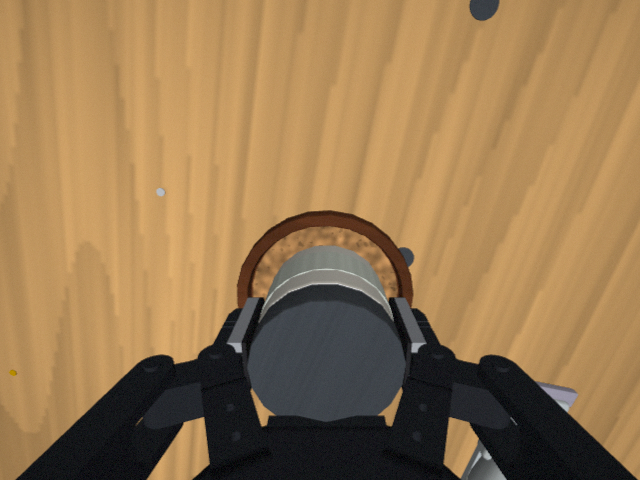

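The jar is inside the rim (rim front row 212, jar front row 246) with light floor contact. I'll release it and check everything.

Run:
```python
from h import *
release(.22)
im,T=wsnap('a_jar'); W=world(im,T); c=(.653,.1195)
D(W,c,.056,.068);D(W,c,.008,.0125)
r.move_to([.3,.3,.35],quat(np.pi/4))
im=snap('top','top1'); W=world(im)
for n,c,lo,hi in[('jar',(.653,.1195),.05,.08),('ink',(.646,-.138),.06,.08),('bot',(.529,-.4135),.09,.11),('tin',(.564,.408),.028,.05),('lid',(.694,.306),.006,.03),('tube',(.777,.013),.023,.05)]:
    print(n,end=' '); D(W,c,lo,hi,.075)
W=world(dict(np.load('pics/top0.npz')));D(W,(.694,.306),.006,.03,.075);D(W,(.777,.013),.023,.05,.075)
snap('scene','scene1'); print(r.current_t())
```

```text
open t 37.42 open 0.999 tcp [0.653  0.1195 0.0404] F [-0.4 -0.3 -0.7]
clear t 38.28 open 1.0 tcp [0.6523 0.1194 0.2184] F [-0.1 -0.5  0. ]
0.056 3368 [0.6532 0.1207 0.0623] ((653.3739624023438, 119.80276489257812), (57.07434844970703, 56.9510498046875), 75.44068145751953)
0.008 1120 [0.6492 0.1354 0.0109] ((651.2323608398438, 125.63106536865234), (89.30128479003906, 77.48185729980469), 12.128060340881348)
jar 0.05 271 [0.6543 0.1176 0.0621] ((655.1415405273438, 117.90736389160156), (59.75824737548828, 52.654930114746094), 0.7557385563850403)
ink 0.06 66 [ 0.6474 -0.1395  0.0681] ((648.0067138671875, -139.27984619140625), (26.233915328979492, 24.37474250793457), 11.890256881713867)
bot 0.09 56 [ 0.5301 -0.414   0.0991] ((529.7154541015625, -414.0218200683594), (22.04947853088379, 24.47246742248535), 56.67940902709961)
tin 0.028 478 [0.5654 0.4044 0.0361] ((565.722900390625, 404.6306457519531), (37.162479400634766, 129.1956329345703), 5.027569770812988)
lid 0.006 376 [0.6932 0.305  0.0121] ((696.9776000976562, 303.7716064453125), (137.3782958984375, 141.2359619140625), 0.36051321029663086)
tube 0.023 191 [ 0.7775 -0.0021  0.0297] ((778.728271484375, 14.248863220214844), (130.39122009277344, 28.646730422973633), 86.3426284790039)
0.006 386 [0.6929 0.3064 0.0117] ((689.7097778320312, 310.41851806640625), (134.41793823242188, 134.03500366210938), 45.237953186035156)
0.023 210 [ 0.7774 -0.0015  0.0296] ((777.337158203125, 13.228767395019531), (128.1999053955078, 30.381244659423828), 88.39637756347656)
39.975
```

View pics/top1.png

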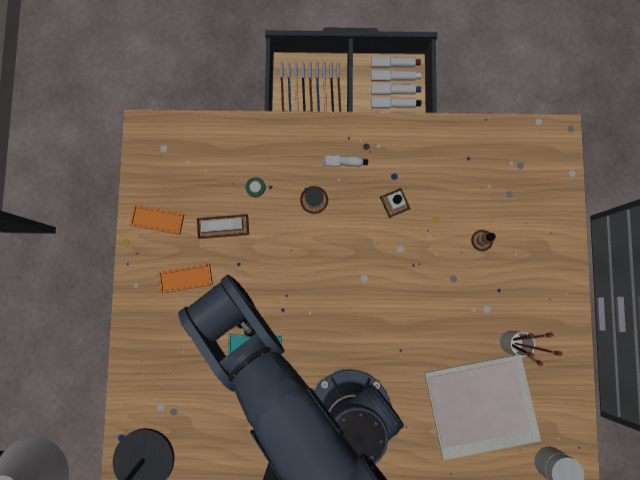

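View pics/scene1.png

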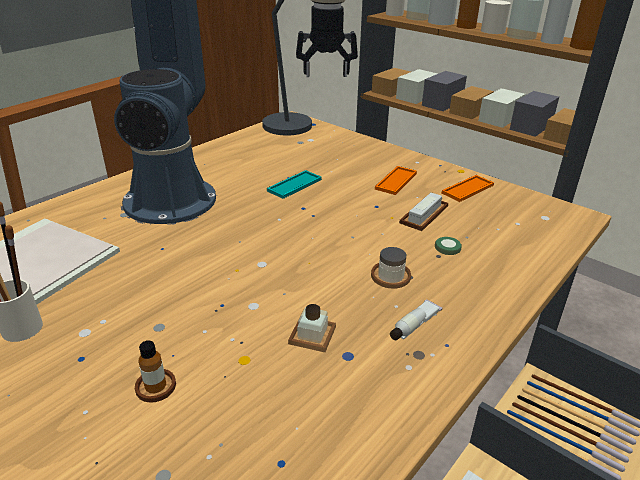

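All four objects stand in their trays in both views: jar (314,198), ink bottle (397,200), slim bottle (484,239) and tin (222,226) in the top image. The tube and lid haven't moved, and the arm is clear.

```bash
python3 -c "
from h import *
r.sleep(.3); r.hand_in(); print(r.current_t())"
```

```text
the job is handed in; nothing more can be done
the job is handed in; nothing more can be done
```

All four things are in their own trays, and I handed the job in at about 40 s of the 104 s allowed. I set each one down until I felt floor contact and then released it. No verdict was reported.

- **Position:** after release, the wrist camera's depth put the ink bottle, slim bottle and jar within about 1 mm of their tray centres, and the tin within about 2 mm.
- **Height:** the tops read about 62 mm (jar), 99 mm (slim bottle), 36 mm (tin) and 68 mm (ink bottle), which matches sitting on the 4 mm floors. All four look upright in the final top and scene pictures.
- **Bystanders:** the paint tube and green lid stayed put to within measurement noise. I didn't touch the orange or turquoise look-alikes.
- **Disagreements:**
  - The top camera differs from the wrist camera by about 2–3 mm in position, which is close to the calibration limit.
  - Two of the after-release rim measurements (narrow and wide dish) were skewed because the object hid part of the rim. For those I relied on the earlier unobstructed measurements.
  - The final rectangle fit around the lid picked up stray points, so I judged the lid by the average position of its points (about 1.4 mm difference) and by the pictures.

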